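# Show the tenon sample to the inspection camera

### The job

Take the tenon sample (the one with a single narrow tongue at its end) out of the open drawer, leave the other two joint samples in the drawer, and shut the drawer fully. Then hold the tenon sample in front of the inspection camera, level and still the same side up as it lay, tongue pointing straight at the lens, with the tip of the tongue centred on the lens and 10 cm from its front. Finish still holding it there in the gripper; do not touch the camera, and leave the tape measure where it stands.

Things in the scene. Friction and masses are not known exactly. Their poses are not given: they have to be found in the camera images.
- tenon_grip (a point): Centre of the solid block of the tenon sample, loose dark wood like the other two, 80 g: block 70 long x 36 wide x 46 high with one tongue 30 long x 12 thick x 34 high on its end. +x runs along it to the tongue, y across, z up. Underside 23 mm below this point, plain end 35 mm back, tongue tip 65 mm ahead. It can be gripped from above across the 36 mm; each finger has 25 mm of room
- tenon_tip (a point): Centre of the end face of that tongue; same axes as tenon_grip (+x outward, to where the tongue points)
- tenon_sample: The whole tenon sample; origin at the centre of its underside over its full 100 mm length (15 mm ahead of tenon_grip, 23 mm below it), +x to the tongue. It lies in any of three places side by side in the open drawer; the joint ends of all samples point roughly to the cabinet's back
- fork_grip (a point): Centre of the block of the fork sample: the same 70 x 36 x 46 block, but with two 10 mm prongs 30 long at its end with a slot between; it stays in the drawer. Axes as for tenon_grip
- lap_grip (a point): Centre of the block of the half-lap sample: the same 70 x 36 x 46 block, with a 30 mm long step of full width and half height at its end; it stays in the drawer. Axes as for tenon_grip
- sample_cabinet_drawer0 (a joint): How far the drawer is out, in m: 0 is fully shut, about 0.155 at the start. It slides straight along its own x, needs 1 to 2 N to push and stays where it is left
- sample_cabinet_drawer0_handle (a point): Middle of the drawer's handle, a level steel bar 11 mm thick and 120 mm long (along y), 35 mm in front of the drawer's front board, 52 mm above the table. +x points into the cabinet (the way to push it shut), z up; moves with the drawer. Board tops are 82 mm above the table at the front, 68 mm at the sides; inner floor 22 mm above the table, 258 mm wide
- sample_cabinet: Plywood cabinet, 240 deep x 300 wide x 90 mm high, fixed to the table; origin at the centre of its underside, +x to its back. When shut, the handle is 155 mm in front of this origin
- lens (a point): Centre of the lens's front rim, 196 mm above the table. The lens (black, 38 mm across) looks level along -x of this frame, away from the camera; y level, z up. The presented tongue points along this frame's +x, its tip at x = -0.10, y = z = 0
- inspection_camera: The camera, fixed: a grey box 50 mm wide on a round post with a 100 mm round foot, total height 235 mm; origin on the table 45 mm behind the lens front; same axes as lens
- tape_mid (a point): Centre of a yellow tape measure, 37 x 84 x 64 mm, standing on the table to the left of the drawer; a bystander
There are look-alikes about, which are no part of the job. What is shaped like the tenon_sample but turquoise is not meant. Leave any pink look-alike of the part that bears fork_grip alone.

How it is judged:
On the way, in this order (a step that is already met when the one before it is completed fails the run):
1. the tenon sample is lifted out of the drawer in the gripper (height (world z) of tenon_grip above 0.11 m and contact force between the fingers and tenon_sample above 1 N), for 0.1 s.
2. the drawer is shut (value of joint sample_cabinet_drawer0 below 0.006 m), for 0.2 s.
At the end, for the whole second after the job is handed in: Drawer within 6 mm of shut, fork and lap samples inside; tenon sample held by the fingers only, at rest, level and along the lens axis within 0.2 rad, tongue towards the lens, its tip 75 to 125 mm in front of it and within 20 mm of its axis sideways and in height (value of joint sample_cabinet_drawer0 below 0.006 m and x of tenon_tip in the frame of lens between -0.125 and -0.075 m and y of tenon_tip in the frame of lens between -0.02 and 0.02 m and z of tenon_tip in the frame of lens between -0.02 and 0.02 m and x of tenon_grip in the frame of lens below -0.12 m and angle between the x axis of tenon_tip and the x axis of lens, either way round below 0.2 rad and angle between tenon_tip's own z axis and vertical below 0.2 rad and contact force between the fingers and tenon_sample above 1 N and contact force between tenon_sample and inspection_camera below 0.1 N and linear speed of tenon_sample below 0.03 m/s and x of each of fork_grip, lap_grip in the frame of sample_cabinet above -0.1 m and horizontal distance between each of fork_grip, lap_grip and sample_cabinet below 0.17 m and height (world z) of fork_grip between 0.03 and 0.06 m and height (world z) of lap_grip between 0.03 and 0.06 m); the arm keeps its last pose, push and grip.
It fails at once if the camera is touched (contact force between any of the arm, the fingers, tenon_sample and inspection_camera above 2 N).
It fails at once if the tape measure is shifted more than 3 cm (distance of tape_mid from where it was at the start of the episode above 0.03 m).
It also fails if it takes over 50 s, if anything falls off the work surface, if the arm or the gripper's body presses on something with over 40 N, if the wrist force passes 120 N, or if a joint passes its speed limit or range.

### The arm

A 6-joint arm with a two-finger parallel gripper is mounted at the origin on a cart in front of the work surface, level with it; the furniture and walls round the work are solid. World frame = base frame: x ahead of the robot, y to its left, z up, the work surface at z = 0. Lengths are in m, angles in rad, forces in N, time in s.
With the tool pointing down it reaches from about 0.3 to 0.75 m from the base axis. Payload 8.5 kg.
Tool frame: the origin (TCP) lies midway between the tips of the shut fingers; the grasp point (between the pads) lies 19 mm behind it; z points along the fingers, y is the direction in which the jaws open and shut (so a half turn about z gives the same grasp; the last joint's range is limited). The gripper opens to 85 mm and grips with 20 to 120 N. Pads are 22 mm wide; open, the fingers measure 114 mm over their backs; the gripper's body (76 mm by 85 mm) begins 54 mm behind the grasp point. The pads swing forward as they close: fully open they stand 13 mm farther back than shut.
Start: joints at [-1.482, 0.381, 1.297, -0, 1.464, -0.215], TCP at [0.165, -0.525, 0.231] pointing down, gripper open.
Joint ranges: [-3.11, 3.11], [-0.89, 2.33], [0.22, 2.48], [-1.42, 4.56], [0.17, 2.85], [-2.88, 2.88]. Speed limits (rad/s): [2.39, 2.39, 3.14, 3.14, 3.14, 3.14].

### API

Orientations are given as [roll, pitch, yaw] about the fixed x, y, z axes, in that order (R = Rz(yaw) Ry(pitch) Rx(roll)).
In Python, from rig import r, imaging, workorder gives the robot as it stands.
- The arm moves only by the tool apply_moves, never from a script. Its argument "increments" is a list of rows, each an object of numbers: "tx", "ty", "tz": the shift along the world's x, y, z in m; "ax", "ay", "az": the turn, a rotation vector about the world's x, y, z in rad; "fingers": the opening, from 0 (shut) to 1 (fully open). In form: [{"tx": .., "ty": .., "tz": .., "ax": .., "ay": .., "az": .., "fingers": ..}, ...]. A call has exactly 8 rows; each row shifts and turns the pose as measured when the row begins; what a row does not reach is not made up. A row lasts 1/10 s, in which the tool goes at most 50 mm and 8.59 degrees, less where a joint would pass 70% of its speed; a pose out of reach is approached as far as the arm can. A call is refused whole if a number of a shift passes 0.05 or a number of a turn 0.15, either way. A call with a gripper value outside its range is refused whole. The fingers move at their own pace and stop on an object; "newtons" is the grip in N (left out, the last holds). Time passes only in rows, so rows that do not move let the fingers close, or fill a call up. It gives the time, the measured TCP pose, the force and the opening at its end, in the units of the state.
- r.read_state(): the state, without advancing time (a new reading comes with each control period).
- imaging.read_camera(name): name is "scene" or "top"; returns the picture (420x560x3 uint8, red, green, blue); there is no depth.
- imaging.camera_params(name): a dict with "fx", "fy", "cx", "cy" (pixels), "cam_to_world" (4x4, takes a point from camera to world coordinates). Camera axes: x right, y up, looking along -z (the intrinsics and any distortion apply to the point x, -y, -z); pixel columns grow to the right and rows downward; lengths in m; the calibration is good to about 2 mm. A picture is of the moment at which its call begins. camera_params takes no time and is no camera call.
- workorder.job_done(): hands the job in, once; it reports no verdict.
The state is a dict: "clock": time; "qpos": joint angles; "joint_vel": joint speeds; "tau": joint torques, N m; "position": TCP position; "tool_rot": TCP orientation; "ft_force": force on the tool from outside, world axes, zero at the start; "wrist_torque": the same for the moment, N m; "gripper_width": opening from 0.0 (shut) to 1.0 (fully open).
Only numpy, scipy, OpenCV 4.12 (cv2) and the standard library are available. Lean on these libraries where they do the work, as an engineer would, in place of code of your own. Each camera call takes 0.05 s, during which the arm holds its last target. There are 200 camera calls.

## Working session

There is one attempt and no reset: what is moved stays moved. The work goes in short steps, Python scripts to look and compute and a tool call to move; the robot and the scene stay as the last step left them, time stands still between calls to the robot, and variables do not carry over. Pictures are saved under pics/ and viewed, about 8 in all and at most 12, crops included, and the job is handed in when it is done.

Besides the shell and the picture viewer there is one more tool, called in YAML: its name, and indented under it one key for each argument. apply_moves: Moves the arm, as the interface text tells. Its arguments: {"type":"object","properties":{"increments":{"type":"array"},"newtons":{"type":"number"}},"required":["increments"]}

```bash
mkdir -p pics; cat > h.py <<'E'
import numpy as np, cv2
from rig import r, imaging, workorder
def snap(n,f):
    im=imaging.read_camera(n); cv2.imwrite('pics/'+f,im[:,:,::-1]); return im
def ray(n,u,v):
    p=imaging.camera_params(n); T=np.array(p['cam_to_world'])
    d=np.array([(u-p['cx'])/p['fx'],-(v-p['cy'])/p['fy'],-1.]); d=T[:3,:3]@d
    return T[:3,3],d/np.linalg.norm(d)
def onz(n,u,v,z):
    o,d=ray(n,u,v); return o+d*(z-o[2])/d[2]
def tri(u1,v1,u2,v2,n1='top',n2='scene'):
    a,d=ray(n1,u1,v1); b,e=ray(n2,u2,v2)
    s=np.linalg.lstsq(np.c_[d,-e],b-a,rcond=None)[0]
    p,q=a+s[0]*d,b+s[1]*e; return (p+q)/2,np.linalg.norm(p-q)
E
python3 - <<'E'
from h import *
np.set_printoptions(precision=3,suppress=True)
for n in('top','scene'):
    snap(n,n+'1.png'); p=imaging.camera_params(n); print(n,p)
print(r.read_state())
a=cv2.imread('pics/top1.png');b=cv2.imread('pics/scene1.png')
E
```

```text
top {'fx': 431.59670264474875, 'fy': 431.59670264474875, 'cx': 277.3516475875271, 'cy': 204.49610887846532, 'cam_to_world': array([[ 0.017,  0.994, -0.104,  0.516],
       [-1.   ,  0.017, -0.002, -0.019],
       [-0.   ,  0.104,  0.995,  1.199],
       [ 0.   ,  0.   ,  0.   ,  1.   ]])}
scene {'fx': 405.10062786688775, 'fy': 405.10062786688775, 'cx': 282.73214424543136, 'cy': 210.89313894324633, 'cam_to_world': array([[-0.444,  0.673, -0.592, -0.023],
       [-0.896, -0.332,  0.294,  0.301],
       [ 0.001,  0.661,  0.751,  0.94 ],
       [ 0.   ,  0.   ,  0.   ,  1.   ]])}
{'clock': 0.1, 'qpos': array([-1.482,  0.381,  1.298,  0.   ,  1.464, -0.215]), 'joint_vel': array([-0.001, -0.001, -0.002, -0.   , -0.001, -0.002]), 'tau': array([  0.004, -44.922, -23.165,  -0.   ,   0.004,  -0.   ]), 'position': array([ 0.164, -0.525,  0.231]), 'tool_rot': array([-3.14 , -0.   ,  0.304]), 'ft_force': array([-0.584, -0.028, -0.525]), 'wrist_torque': array([ 0.017, -0.004,  0.003]), 'gripper_width': 0.9998372130019643}
```

View pics/top1.png

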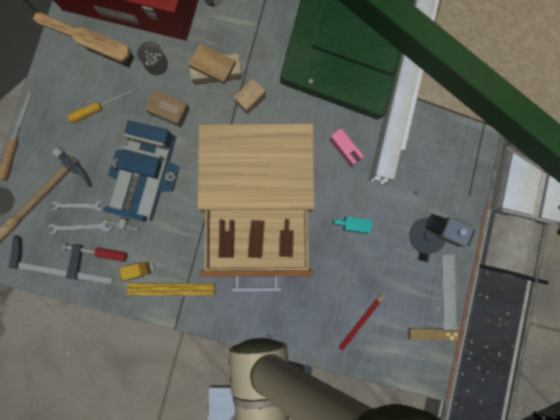

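View pics/scene1.png

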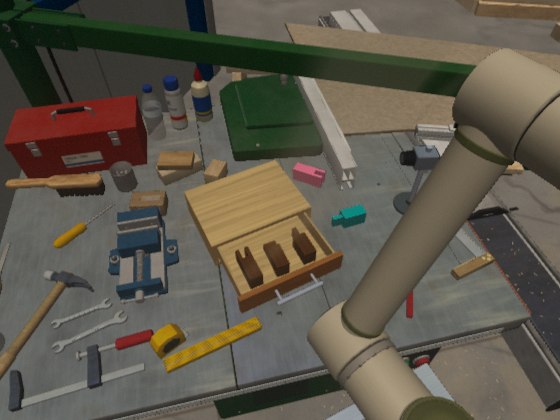

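Top view: cabinet at (256,165). In the drawer are the fork at (227,238), two prongs; the half-lap at (257,238); and one with a single tongue at (287,240). The look-alikes are turquoise (355,225) and pink (347,147), both outside. The camera is at (455,230) with its lens facing left. The dark wood sample at (287,240) fits the tenon. I'll confirm that enlarged.

```bash
python3 - <<'E'
from h import *
a=cv2.imread('pics/top1.png');b=cv2.imread('pics/scene1.png')
z=lambda i,x,y,w,h,s:cv2.resize(i[y:y+h,x:x+w],None,fx=s,fy=s,interpolation=cv2.INTER_CUBIC)
A=z(a,195,200,130,95,3);B=z(a,400,190,90,95,3)
C=z(b,225,215,130,95,3);D=z(b,380,130,90,95,3)
cv2.imwrite('pics/crop1.png',np.vstack([np.hstack([A,B]),np.hstack([C,D])]))
E
```

```text
(no output)
```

View pics/crop1.png

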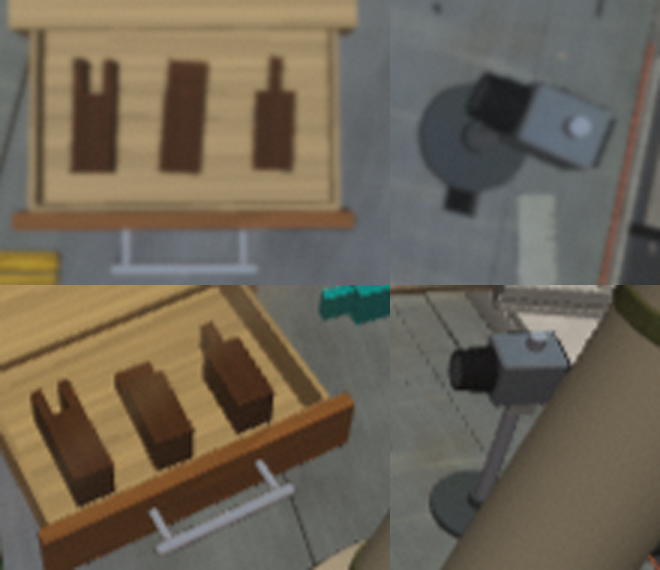

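```bash
python3 - <<'E'
from h import *
np.set_printoptions(precision=4,suppress=True)
a=cv2.imread('pics/top1.png');b=cv2.imread('pics/scene1.png')
def comps(im,m,x0,y0,x1,y1,amin):
    k=np.zeros_like(m);k[y0:y1,x0:x1]=m[y0:y1,x0:x1]
    c,_=cv2.findContours(k,cv2.RETR_EXTERNAL,cv2.CHAIN_APPROX_NONE)
    return sorted([q for q in c if cv2.contourArea(q)>amin],key=lambda q:q[:,0,0].mean())
h=cv2.cvtColor(a,cv2.COLOR_BGR2HSV)
m=((h[...,2]<110)&(h[...,1]>90)).astype(np.uint8)
for q in comps(a,m,212,214,302,262,100):
    x,y,w,hh=cv2.boundingRect(q)
    k=np.zeros(m.shape,np.uint8);cv2.drawContours(k,[q],-1,1,-1)
    ys=range(y,y+hh); rows=[(v,np.flatnonzero(k[v]).min(),np.flatnonzero(k[v]).max(),k[v].sum()) for v in ys]
    mids=np.array([(v,(l+r_)/2+0.) for v,l,r_,_ in rows[-22:-2]])
    f=np.polyfit(mids[:,0],mids[:,1],1)
    print('top',x,y,w,hh,'axis',f,'w',[t[3] for t in rows])
    vb,vt=y+hh-.5,y-.5
    P=onz('top',np.polyval(f,vb),vb,.068);Q=onz('top',np.polyval(f,vt),vt,.068)
    print(' plain end',P,'joint end',Q,'len',np.linalg.norm(P-Q),'yaw',np.arctan2(*(Q-P)[1::-1]))
h=cv2.cvtColor(b,cv2.COLOR_BGR2HSV)
m2=((h[...,2]<105)&(h[...,1]>90)).astype(np.uint8)
for q in comps(b,m2,230,225,320,295,80):
    print('scene',cv2.boundingRect(q),cv2.approxPolyDP(q,1.5,True)[:,0].tolist())
# camera
g=cv2.cvtColor(a,cv2.COLOR_BGR2GRAY)
print(g[205:245:2,420:475:2])
g=cv2.cvtColor(b,cv2.COLOR_BGR2GRAY)
print(g[140:170:2,394:425:2])
# handle, tape
for p in ((232.5,290),(281,290.)): print('handle',onz('top',*p,.052))
print('tape',onz('top',133,271,.064),'cabinet front top',onz('top',199,210,.09),onz('top',313,210,.09), 'back',onz('top',199,125,.09),onz('top',313,125,.09))
E
```

```text
top 219 220 16 38 axis [ -0.0105 228.6342] w [np.uint64(7), np.uint64(9), np.uint64(10), np.uint64(10), np.uint64(10), np.uint64(10), np.uint64(9), np.uint64(10), np.uint64(11), np.uint64(11), np.uint64(13), np.uint64(16), np.uint64(16), np.uint64(16), np.uint64(15), np.uint64(15), np.uint64(15), np.uint64(15), np.uint64(16), np.uint64(16), np.uint64(15), np.uint64(15), np.uint64(15), np.uint64(15), np.uint64(15), np.uint64(15), np.uint64(15), np.uint64(15), np.uint64(15), np.uint64(15), np.uint64(15), np.uint64(15), np.uint64(15), np.uint64(15), np.uint64(15), np.uint64(15), np.uint64(15), np.uint64(6)]
 plain end [0.4943 0.1148 0.068 ] joint end [0.5933 0.1166 0.068 ] len 0.09905383859062898 yaw 0.018847594192660574
top 248 221 16 37 axis [ -0.0823 275.3872] w [np.uint64(11), np.uint64(13), np.uint64(13), np.uint64(13), np.uint64(13), np.uint64(13), np.uint64(13), np.uint64(13), np.uint64(14), np.uint64(14), np.uint64(14), np.uint64(14), np.uint64(14), np.uint64(13), np.uint64(13), np.uint64(13), np.uint64(13), np.uint64(14), np.uint64(14), np.uint64(14), np.uint64(14), np.uint64(1
[... 4549 characters left out ...]
  68 102 104 105 109]
 [104 104 103  41  46  29  26  27  25  25  24  42  91 103 103 103]
 [ 88 105 101  39  45  26  26  25  23  23  24  42  60  64  61  64]
 [102  92 102  47  45  24  21  22  22  23  21  42  58  55  55  53]
 [105 102 100  50  44  19  24  20  20  20  21  50  56  53  53  53]
 [106 106 103  93  27  21  21  19  19  19  28  53  54  53  54  55]
 [107 108 109 104 106 104  96  86  85  66  45  52  51  53  55  55]
 [106 106 106  86 108 107 104 101 103 103  56  51  53  54  53  53]]
handle [0.4098 0.097  0.052 ]
handle [ 0.412 -0.03   0.052]
tape [0.4552 0.3561 0.064 ] cabinet front top [0.6152 0.1852 0.09  ] [ 0.6202 -0.1089  0.09  ] back [0.84   0.1933 0.09  ] [ 0.8451 -0.107   0.09  ]
```

The crop confirms it: the single-tongue dark wood sample is at top (287,240), rightmost in the drawer. The lens front is near top (430,221) and scene (402,158). Next is a quick two-view height check.

```bash
python3 - <<'E'
from h import *
np.set_printoptions(precision=4,suppress=True)
print('block top corner R plain',tri(292.3,256.5,315.5,249.5))
print('tongue tip top',tri(286.5,219,294,229))
print('lap top R plain',tri(262,257,289,263))
print('lens front',tri(429.8,221.5,401.7,158.5))
print('handle R end',tri(281,290,322,279.5))
print('handle L end',tri(232.5,290,277.5,300))
E
```

```text
block top corner R plain (array([ 0.5005, -0.0567,  0.0736]), np.float64(0.0023896100931379985))
tongue tip top (array([ 0.5977, -0.0419,  0.0594]), np.float64(0.0008600863321557628))
lap top R plain (array([0.4979, 0.0224, 0.0659]), np.float64(0.0030573899207274537))
lens front (array([ 0.5887, -0.3701,  0.1984]), np.float64(0.0031212996419532975))
handle R end (array([ 0.4147, -0.0281,  0.0704]), np.float64(0.0040833681015406955))
handle L end (array([0.4124, 0.0965, 0.071 ]), np.float64(0.0033953088947224304))
```

apply_moves:
  increments:
    - {"tx": 0.01,"ty": 0.035,"tz": 0.02,"az": 0.15,"fingers": 0.62}
    - {"tx": 0.02,"ty": 0.045,"tz": 0.01,"az": 0.15,"fingers": 0.62}
    - {"tx": 0.02,"ty": 0.045,"az": 0.15,"fingers": 0.62}
    - {"tx": 0.02,"ty": 0.045,"az": 0.15,"fingers": 0.62}
    - {"tx": 0.02,"ty": 0.045,"az": 0.15,"fingers": 0.62}
    - {"tx": 0.02,"ty": 0.045,"az": 0.15,"fingers": 0.62}
    - {"tx": 0.02,"ty": 0.045,"az": 0.15,"fingers": 0.62}
    - {"tx": 0.02,"ty": 0.045,"az": 0.15,"fingers": 0.62}

```text
schema error: expected keys tx, ty, tz, ax, ay, az, fingers
```

apply_moves:
  increments:
    - {"tx": 0.01,"ty": 0.035,"tz": 0.02,"ax": 0,"ay": 0,"az": 0.15,"fingers": 0.62}
    - {"tx": 0.02,"ty": 0.045,"tz": 0.01,"ax": 0,"ay": 0,"az": 0.15,"fingers": 0.62}
    - {"tx": 0.02,"ty": 0.045,"tz": 0,"ax": 0,"ay": 0,"az": 0.15,"fingers": 0.62}
    - {"tx": 0.02,"ty": 0.045,"tz": 0,"ax": 0,"ay": 0,"az": 0.15,"fingers": 0.62}
    - {"tx": 0.02,"ty": 0.045,"tz": 0,"ax": 0,"ay": 0,"az": 0.15,"fingers": 0.62}
    - {"tx": 0.02,"ty": 0.045,"tz": 0,"ax": 0,"ay": 0,"az": 0.15,"fingers": 0.62}
    - {"tx": 0.02,"ty": 0.045,"tz": 0,"ax": 0,"ay": 0,"az": 0.15,"fingers": 0.62}
    - {"tx": 0.02,"ty": 0.045,"tz": 0,"ax": 0,"ay": 0,"az": 0.15,"fingers": 0.62}

```text
clock: 0.9
position: [0.3124, -0.1692, 0.2578]
tool_rot: [-3.136, -0.002, 1.509]
ft_force: [1.6, -0.4, 0.9]
gripper_width: 0.62
```

apply_moves:
  increments:
    - {"tx": 0.015,"ty": 0.025,"tz": 0,"ax": 0,"ay": 0,"az": 0.15,"fingers": 0.62}
    - {"tx": 0.03,"ty": 0.02,"tz": 0,"ax": 0,"ay": 0,"az": 0.15,"fingers": 0.62}
    - {"tx": 0.03,"ty": 0.02,"tz": -0.01,"ax": 0,"ay": 0,"az": 0.15,"fingers": 0.62}
    - {"tx": 0.035,"ty": 0.02,"tz": -0.01,"ax": 0,"ay": 0,"az": 0.15,"fingers": 0.62}
    - {"tx": 0.035,"ty": 0.015,"tz": -0.01,"ax": 0,"ay": 0,"az": 0.15,"fingers": 0.62}
    - {"tx": 0.035,"ty": 0.015,"tz": -0.01,"ax": 0,"ay": 0,"az": 0.15,"fingers": 0.62}
    - {"tx": 0.025,"ty": 0.01,"tz": -0.01,"ax": 0,"ay": 0,"az": 0.15,"fingers": 0.62}
    - {"tx": 0.015,"ty": 0.005,"tz": -0.01,"ax": 0,"ay": 0,"az": 0.15,"fingers": 0.62}

```text
clock: 1.7
position: [0.5395, -0.0259, 0.1956]
tool_rot: [-3.137, -0.001, 2.711]
ft_force: [-0.7, -0.3, 0.5]
gripper_width: 0.618
```

apply_moves:
  increments:
    - {"tx": -0.003,"ty": -0.01,"tz": 0,"ax": 0,"ay": 0,"az": 0.14,"fingers": 0.62}
    - {"tx": -0.002,"ty": -0.005,"tz": -0.01,"ax": 0,"ay": 0,"az": 0.14,"fingers": 0.62}
    - {"tx": 0,"ty": 0,"tz": -0.02,"ax": 0,"ay": 0,"az": 0.13,"fingers": 0.62}
    - {"tx": 0,"ty": 0,"tz": -0.03,"ax": 0,"ay": 0,"az": 0,"fingers": 0.62}
    - {"tx": 0,"ty": 0,"tz": -0.02,"ax": 0,"ay": 0,"az": 0,"fingers": 0.62}
    - {"tx": 0,"ty": 0,"tz": 0,"ax": 0,"ay": 0,"az": 0,"fingers": 0.62}
    - {"tx": 0,"ty": 0,"tz": 0,"ax": 0,"ay": 0,"az": 0,"fingers": 0.62}
    - {"tx": 0,"ty": 0,"tz": 0,"ax": 0,"ay": 0,"az": 0,"fingers": 0.62}

```text
clock: 2.5
position: [0.5354, -0.0397, 0.1101]
tool_rot: [-3.138, -0.006, -3.137]
ft_force: [-0.6, 0.4, 0.9]
gripper_width: 0.622
```

```bash
python3 - <<'E'
from h import *
s=r.read_state();print(s['position'],s['tool_rot'],s['qpos'])
a=snap('top','top2.png')[:,:,::-1];b=snap('scene','scene2.png')[:,:,::-1]
z=lambda i,x,y,w,h,s:cv2.resize(i[y:y+h,x:x+w],None,fx=s,fy=s,interpolation=cv2.INTER_CUBIC)
cv2.imwrite('pics/crop2.png',np.vstack([np.hstack([z(a,415,200,70,56,5.5),z(b,385,130,70,56,5.5)]),np.hstack([z(b,220,180,140,110,2.75),z(b,385,175,70,55,5.5)])])[:600])
E
```

```text
[ 0.53538444 -0.03969557  0.11009942] [-3.13839847 -0.00646596 -3.13678172] [-0.29223148  0.48101613  1.51543302 -0.00541867  1.15039687 -1.86562458]
```

View pics/crop2.png

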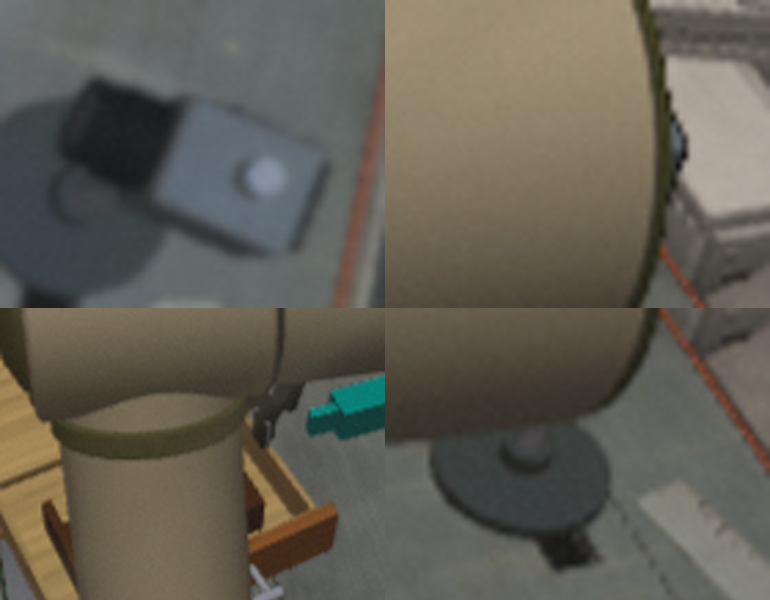

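```bash
python3 - <<'E'
from h import *
np.set_printoptions(precision=4,suppress=True)
c=lambda u,v,z:onz('top',415+u/5.5,200+v/5.5,z)
P=[c(190,97,.221),c(326,158,.221),c(290,251,.221),c(157,195,.221)]
for i,j in((1,0),(2,3)): d=P[j]-P[i];print('look angle',np.arctan2(d[1],d[0]),np.linalg.norm(d))
for i,j in((3,0),(2,1)): d=P[j]-P[i];print('cross',np.arctan2(d[1],d[0])+np.pi/2,np.linalg.norm(d))
L=onz('top',429.7,221.3,.196);print('lens',L,tri(429.7,221.3,401.7,158.5))
print('foot',onz('top',427,234.5,.005),onz('scene',409.7,205.4,.005))
E
```

```text
look angle 1.1580955365953234 0.06044201558170823
look angle 1.1837973720493054 0.05831138628135625
cross 1.226782436962545 0.04316844471029812
cross 1.1776486052280186 0.041576055567790315
lens [ 0.5884 -0.3721  0.196 ] (array([ 0.589 , -0.3702,  0.198 ]), np.float64(0.0026819776298853707))
foot [ 0.5655 -0.4311  0.005 ] [ 0.5598 -0.4298  0.005 ]
```

Lens front is at (0.588, -0.371, 0.197) and its look angle is about 1.185 rad. In the crop the arm hides the lens in the scene view, but the top view shows the box and barrel clearly. Now I'll descend and grip.

apply_moves:
  increments:
    - {"tx": 0,"ty": -0.001,"tz": -0.02,"ax": 0,"ay": 0,"az": -0.01,"fingers": 0.62}
    - {"tx": 0,"ty": 0,"tz": -0.02,"ax": 0,"ay": 0,"az": 0,"fingers": 0.62}
    - {"tx": 0,"ty": 0,"tz": -0.02,"ax": 0,"ay": 0,"az": 0,"fingers": 0.62}
    - {"tx": 0,"ty": 0,"tz": -0.012,"ax": 0,"ay": 0,"az": 0,"fingers": 0.62}
    - {"tx": 0,"ty": 0,"tz": 0,"ax": 0,"ay": 0,"az": 0,"fingers": 0.62}
    - {"tx": 0,"ty": 0,"tz": 0,"ax": 0,"ay": 0,"az": 0,"fingers": 0.3}
    - {"tx": 0,"ty": 0,"tz": 0,"ax": 0,"ay": 0,"az": 0,"fingers": 0.3}
    - {"tx": 0,"ty": 0,"tz": 0,"ax": 0,"ay": 0,"az": 0,"fingers": 0.3}
  newtons: 50

```text
clock: 3.4
position: [0.5395, -0.0417, 0.0435]
tool_rot: [-3.134, 0.009, 3.136]
ft_force: [-0.5, -0.1, -0.6]
gripper_width: 0.411
```

Gripped at 35 mm opening, but too high on the block. I'll open, go 15 mm lower and regrip.

apply_moves:
  increments:
    - {"tx": -0.002,"ty": 0,"tz": 0,"ax": 0,"ay": 0,"az": 0,"fingers": 0.6}
    - {"tx": -0.002,"ty": 0,"tz": 0,"ax": 0,"ay": 0,"az": 0,"fingers": 0.6}
    - {"tx": -0.001,"ty": 0,"tz": -0.007,"ax": 0,"ay": 0,"az": 0,"fingers": 0.6}
    - {"tx": -0.001,"ty": 0,"tz": -0.007,"ax": 0,"ay": 0,"az": 0,"fingers": 0.6}
    - {"tx": 0,"ty": 0,"tz": -0.003,"ax": 0,"ay": 0,"az": 0,"fingers": 0.6}
    - {"tx": 0,"ty": 0,"tz": 0,"ax": 0,"ay": 0,"az": 0,"fingers": 0.3}
    - {"tx": 0,"ty": 0,"tz": 0,"ax": 0,"ay": 0,"az": 0,"fingers": 0.3}
    - {"tx": 0,"ty": 0,"tz": 0,"ax": 0,"ay": 0,"az": 0,"fingers": 0.3}

```text
clock: 4.2
position: [0.5333, -0.0418, 0.0261]
tool_rot: [-3.134, 0.01, 3.136]
ft_force: [-0.8, 0.1, -0.2]
gripper_width: 0.42
```

apply_moves:
  increments:
    - {"tx": 0,"ty": 0,"tz": 0,"ax": 0,"ay": 0,"az": 0,"fingers": 0.3}
    - {"tx": 0,"ty": 0,"tz": 0.01,"ax": 0,"ay": 0,"az": 0,"fingers": 0.3}
    - {"tx": 0,"ty": 0,"tz": 0.02,"ax": 0,"ay": 0,"az": 0,"fingers": 0.3}
    - {"tx": 0,"ty": 0,"tz": 0.03,"ax": 0,"ay": 0,"az": 0,"fingers": 0.3}
    - {"tx": 0,"ty": 0,"tz": 0.03,"ax": 0,"ay": 0,"az": 0,"fingers": 0.3}
    - {"tx": 0,"ty": 0,"tz": 0.03,"ax": 0,"ay": 0,"az": 0,"fingers": 0.3}
    - {"tx": 0,"ty": 0,"tz": 0.02,"ax": 0,"ay": 0,"az": 0,"fingers": 0.3}
    - {"tx": 0,"ty": 0,"tz": 0,"ax": 0,"ay": 0,"az": 0,"fingers": 0.3}

```text
clock: 5.0
position: [0.5319, -0.0414, 0.1744]
tool_rot: [-3.134, 0.01, 3.136]
ft_force: [0.4, -0.7, -1.5]
gripper_width: 0.418
```

```bash
python3 - <<'E'
from h import *
s=r.read_state();print(s['position'],s['tool_rot'],s['gripper_width'])
a=snap('top','top3.png')[:,:,::-1];b=snap('scene','scene3.png')[:,:,::-1]
z=lambda i,x,y,w,h,s:cv2.resize(i[y:y+h,x:x+w],None,fx=s,fy=s,interpolation=cv2.INTER_CUBIC)
cv2.imwrite('pics/crop3.png',np.hstack([z(a,185,180,140,120,2.8),z(b,220,180,140,120,2.8)]))
E
```

```text
[ 0.53189203 -0.04138168  0.17442559] [-3.13354287  0.00973837  3.13624065] 0.4177943952673806
```

View pics/crop3.png

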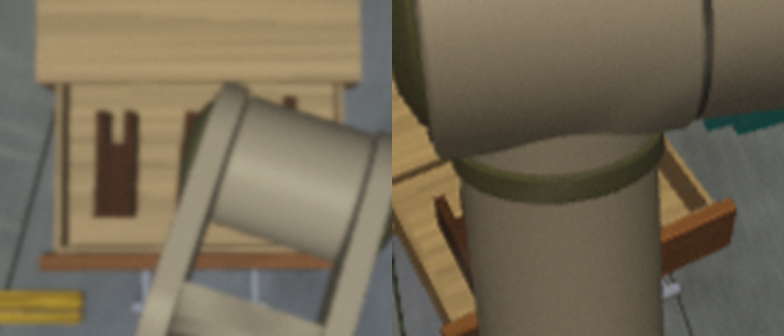

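Tenon is in the gripper and clear of the drawer. The fork is still in place at crop (116,165). I'll back out over the front and turn the sample crosswise so a finger's back can push the handle.

apply_moves:
  increments:
    - {"tx": -0.015,"ty": 0.005,"tz": 0,"ax": 0,"ay": 0,"az": -0.14,"fingers": 0.3}
    - {"tx": -0.025,"ty": 0.01,"tz": 0,"ax": 0,"ay": 0,"az": -0.14,"fingers": 0.3}
    - {"tx": -0.03,"ty": 0.01,"tz": 0,"ax": 0,"ay": 0,"az": -0.14,"fingers": 0.3}
    - {"tx": -0.03,"ty": 0.01,"tz": 0,"ax": 0,"ay": 0,"az": -0.14,"fingers": 0.3}
    - {"tx": -0.03,"ty": 0.01,"tz": 0,"ax": 0,"ay": 0,"az": -0.14,"fingers": 0.3}
    - {"tx": -0.03,"ty": 0.01,"tz": 0,"ax": 0,"ay": 0,"az": -0.14,"fingers": 0.3}
    - {"tx": -0.025,"ty": 0.01,"tz": 0,"ax": 0,"ay": 0,"az": -0.14,"fingers": 0.3}
    - {"tx": -0.01,"ty": 0.005,"tz": 0,"ax": 0,"ay": 0,"az": -0.14,"fingers": 0.3}

```text
clock: 5.9
position: [0.323, 0.0323, 0.1595]
tool_rot: [-3.125, -0.015, 1.971]
ft_force: [-0.3, -0.4, 0.3]
gripper_width: 0.416
```

apply_moves:
  increments:
    - {"tx": 0,"ty": 0,"tz": 0,"ax": 0,"ay": 0,"az": -0.13,"fingers": 0.3}
    - {"tx": 0,"ty": 0,"tz": -0.02,"ax": 0,"ay": 0,"az": -0.13,"fingers": 0.3}
    - {"tx": 0,"ty": 0,"tz": -0.03,"ax": 0,"ay": 0,"az": -0.12,"fingers": 0.3}
    - {"tx": 0,"ty": 0,"tz": -0.03,"ax": 0,"ay": 0,"az": 0,"fingers": 0.3}
    - {"tx": 0,"ty": 0,"tz": -0.02,"ax": 0,"ay": 0,"az": 0,"fingers": 0.3}
    - {"tx": 0,"ty": 0,"tz": -0.01,"ax": 0,"ay": 0,"az": 0,"fingers": 0.3}
    - {"tx": 0,"ty": 0,"tz": 0,"ax": 0,"ay": 0,"az": 0,"fingers": 0.3}
    - {"tx": 0,"ty": 0,"tz": 0,"ax": 0,"ay": 0,"az": 0,"fingers": 0.3}

```text
clock: 6.7
position: [0.3148, 0.0348, 0.0404]
tool_rot: [-3.11, -0.02, 1.57]
ft_force: [-0.1, 0.1, -1.1]
gripper_width: 0.417
```

```bash
python3 - <<'E'
from h import *
s=r.read_state();print(s['position'],s['tool_rot'],s['gripper_width'])
a=snap('top','top4.png')[:,:,::-1];b=snap('scene','scene4.png')[:,:,::-1]
z=lambda i,x,y,w,h,s:cv2.resize(i[y:y+h,x:x+w],None,fx=s,fy=s,interpolation=cv2.INTER_CUBIC)
cv2.imwrite('pics/crop4.png',np.hstack([z(a,185,200,140,140,2.8),z(b,210,200,140,140,2.8)]))
E
```

```text
[0.31480171 0.03484604 0.04036954] [-3.11015254 -0.02007173  1.57031526] 0.4172831163949306
```

View pics/crop4.png

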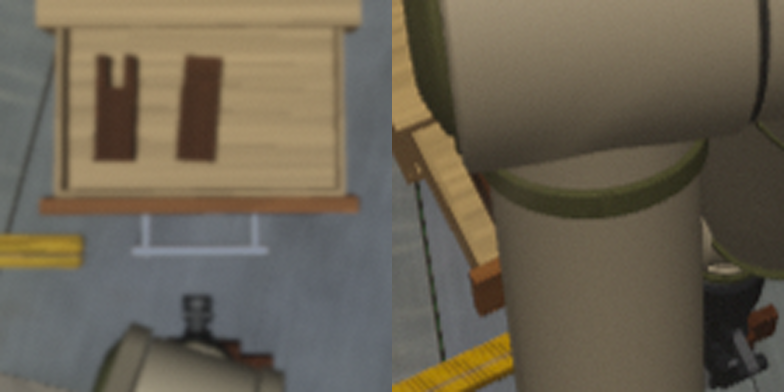

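Drawer holds only fork and lap; the gripper is centred on the handle at crop (200,250), with the tongue pointing right. Levelling, lowering a little, and pushing.

apply_moves:
  increments:
    - {"tx": 0.01,"ty": 0,"tz": -0.005,"ax": -0.02,"ay": -0.03,"az": 0,"fingers": 0.3}
    - {"tx": 0.02,"ty": 0,"tz": -0.003,"ax": 0,"ay": 0,"az": 0,"fingers": 0.3}
    - {"tx": 0.02,"ty": 0,"tz": 0,"ax": 0,"ay": 0,"az": 0,"fingers": 0.3}
    - {"tx": 0.015,"ty": 0,"tz": 0,"ax": 0,"ay": 0,"az": 0,"fingers": 0.3}
    - {"tx": 0.015,"ty": 0,"tz": 0,"ax": 0,"ay": 0,"az": 0,"fingers": 0.3}
    - {"tx": 0.015,"ty": 0,"tz": 0,"ax": 0,"ay": 0,"az": 0,"fingers": 0.3}
    - {"tx": 0.015,"ty": 0,"tz": 0,"ax": 0,"ay": 0,"az": 0,"fingers": 0.3}
    - {"tx": 0.015,"ty": 0,"tz": 0,"ax": 0,"ay": 0,"az": 0,"fingers": 0.3}

```text
clock: 7.6
position: [0.4417, 0.0357, 0.0365]
tool_rot: [3.14, 0.002, 1.571]
ft_force: [-1.2, -1.0, -2.8]
gripper_width: 0.414
```

apply_moves:
  increments:
    - {"tx": 0.012,"ty": 0,"tz": -0.002,"ax": 0,"ay": 0,"az": 0,"fingers": 0.3}
    - {"tx": 0.012,"ty": 0,"tz": 0,"ax": 0,"ay": 0,"az": 0,"fingers": 0.3}
    - {"tx": 0.012,"ty": 0,"tz": 0,"ax": 0,"ay": 0,"az": 0,"fingers": 0.3}
    - {"tx": 0.01,"ty": 0,"tz": 0,"ax": 0,"ay": 0,"az": 0,"fingers": 0.3}
    - {"tx": 0.01,"ty": 0,"tz": 0,"ax": 0,"ay": 0,"az": 0,"fingers": 0.3}
    - {"tx": 0.008,"ty": 0,"tz": 0,"ax": 0,"ay": 0,"az": 0,"fingers": 0.3}
    - {"tx": 0.006,"ty": 0,"tz": 0,"ax": 0,"ay": 0,"az": 0,"fingers": 0.3}
    - {"tx": 0.004,"ty": 0,"tz": 0,"ax": 0,"ay": 0,"az": 0,"fingers": 0.3}

```text
clock: 8.4
position: [0.5187, 0.0364, 0.0371]
tool_rot: [3.14, 0.002, 1.572]
ft_force: [-1.1, 1.1, -2.0]
gripper_width: 0.413
```

apply_moves:
  increments:
    - {"tx": 0.005,"ty": 0,"tz": 0,"ax": 0,"ay": 0,"az": 0,"fingers": 0.3}
    - {"tx": 0.005,"ty": 0,"tz": 0,"ax": 0,"ay": 0,"az": 0,"fingers": 0.3}
    - {"tx": 0.005,"ty": 0,"tz": 0,"ax": 0,"ay": 0,"az": 0,"fingers": 0.3}
    - {"tx": 0.005,"ty": 0,"tz": 0,"ax": 0,"ay": 0,"az": 0,"fingers": 0.3}
    - {"tx": 0.004,"ty": 0,"tz": 0,"ax": 0,"ay": 0,"az": 0,"fingers": 0.3}
    - {"tx": 0.004,"ty": 0,"tz": 0,"ax": 0,"ay": 0,"az": 0,"fingers": 0.3}
    - {"tx": 0.004,"ty": 0,"tz": 0,"ax": 0,"ay": 0,"az": 0,"fingers": 0.3}
    - {"tx": 0.003,"ty": 0,"tz": 0,"ax": 0,"ay": 0,"az": 0,"fingers": 0.3}

```text
clock: 9.2
position: [0.5347, 0.0368, 0.0381]
tool_rot: [-3.091, 0.002, 1.576]
ft_force: [-15.1, -2.7, 9.6]
gripper_width: 0.415
```

The end stop shows 15 N. Backing off and lifting, then I'll check the drawer.

apply_moves:
  increments:
    - {"tx": -0.01,"ty": 0,"tz": 0,"ax": 0,"ay": 0,"az": 0,"fingers": 0.3}
    - {"tx": -0.03,"ty": 0,"tz": 0,"ax": 0,"ay": 0,"az": 0,"fingers": 0.3}
    - {"tx": -0.03,"ty": 0,"tz": 0.01,"ax": 0,"ay": 0,"az": 0,"fingers": 0.3}
    - {"tx": -0.01,"ty": 0,"tz": 0.04,"ax": 0,"ay": 0,"az": 0,"fingers": 0.3}
    - {"tx": 0,"ty": 0,"tz": 0.045,"ax": 0,"ay": 0,"az": 0,"fingers": 0.3}
    - {"tx": 0,"ty": 0,"tz": 0.045,"ax": 0,"ay": 0,"az": 0,"fingers": 0.3}
    - {"tx": 0,"ty": 0,"tz": 0.01,"ax": 0,"ay": 0,"az": 0,"fingers": 0.3}
    - {"tx": 0,"ty": 0,"tz": 0,"ax": 0,"ay": 0,"az": 0,"fingers": 0.3}

```text
clock: 10.0
position: [0.4536, 0.0356, 0.1951]
tool_rot: [-3.097, 0.004, 1.574]
ft_force: [-0.0, -0.1, -2.3]
gripper_width: 0.416
```

```bash
python3 - <<'E'
from h import *
s=r.read_state();print(s['position'],s['tool_rot'],s['gripper_width'])
a=snap('top','top5.png')[:,:,::-1];b=snap('scene','scene5.png')[:,:,::-1]
z=lambda i,x,y,w,h,s:cv2.resize(i[y:y+h,x:x+w],None,fx=s,fy=s,interpolation=cv2.INTER_CUBIC)
cv2.imwrite('pics/crop5.png',np.hstack([z(a,185,160,140,140,2.8),z(b,190,160,190,190,2.8*140/190)]))
E
```

```text
[0.45355232 0.0356396  0.19511026] [-3.09714702  0.00435742  1.5742977 ] 0.41553081530241537
```

View pics/crop5.png

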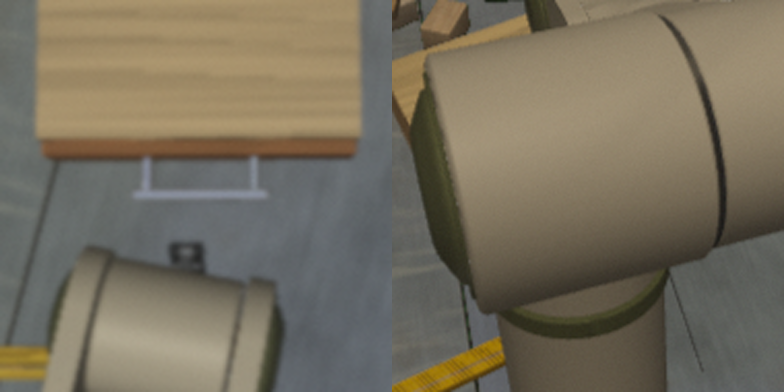

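Drawer front sits flush against the cabinet and the handle is now at top crop (200,193). Moving toward the presentation pose.

apply_moves:
  increments:
    - {"tx": 0.02,"ty": -0.01,"tz": 0,"ax": 0,"ay": -0.044,"az": -0.05,"fingers": 0.3}
    - {"tx": 0.03,"ty": -0.02,"tz": 0,"ax": 0,"ay": 0,"az": -0.05,"fingers": 0.3}
    - {"tx": 0.03,"ty": -0.03,"tz": 0,"ax": 0,"ay": 0,"az": -0.06,"fingers": 0.3}
    - {"tx": 0.035,"ty": -0.03,"tz": 0,"ax": 0,"ay": 0,"az": -0.06,"fingers": 0.3}
    - {"tx": 0.035,"ty": -0.03,"tz": 0,"ax": 0,"ay": 0,"az": -0.06,"fingers": 0.3}
    - {"tx": 0.03,"ty": -0.03,"tz": 0,"ax": 0,"ay": 0,"az": -0.05,"fingers": 0.3}
    - {"tx": 0.015,"ty": -0.02,"tz": 0,"ax": 0,"ay": 0,"az": -0.04,"fingers": 0.3}
    - {"tx": 0,"ty": 0,"tz": 0,"ax": 0,"ay": 0,"az": 0,"fingers": 0.3}

```text
clock: 10.9
position: [0.6511, -0.1406, 0.1772]
tool_rot: [-3.116, 0.001, 1.19]
ft_force: [-0.8, -0.0, -1.1]
gripper_width: 0.417
```

```bash
python3 - <<'E'
from h import *
print(onz('top',256,289.3,.052),onz('top',256,228.9,.052))
E
```

```text
[0.41266702 0.0354894  0.052     ] [0.57072432 0.03899455 0.052     ]
```

apply_moves:
  increments:
    - {"tx": 0,"ty": -0.02,"tz": 0,"ax": -0.01,"ay": -0.024,"az": 0,"fingers": 0.3}
    - {"tx": 0,"ty": -0.02,"tz": 0.002,"ax": 0,"ay": 0,"az": 0,"fingers": 0.3}
    - {"tx": 0,"ty": -0.015,"tz": 0,"ax": 0,"ay": 0,"az": 0,"fingers": 0.3}
    - {"tx": 0,"ty": -0.01,"tz": 0,"ax": 0,"ay": 0,"az": 0,"fingers": 0.3}
    - {"tx": 0,"ty": 0,"tz": 0,"ax": 0,"ay": 0,"az": 0,"fingers": 0.3}
    - {"tx": 0,"ty": 0,"tz": 0,"ax": 0,"ay": 0,"az": 0,"fingers": 0.3}
    - {"tx": 0,"ty": 0,"tz": 0,"ax": 0,"ay": 0,"az": 0,"fingers": 0.3}
    - {"tx": 0,"ty": 0,"tz": 0,"ax": 0,"ay": 0,"az": 0,"fingers": 0.3}

```text
clock: 11.7
position: [0.6493, -0.2057, 0.1736]
tool_rot: [-3.131, -0.001, 1.194]
ft_force: [-0.2, -0.5, -0.8]
gripper_width: 0.414
```

```bash
python3 - <<'E'
from h import *
s=r.read_state();print(s['position'],s['tool_rot'],s['gripper_width'])
a=snap('top','top6.png')[:,:,::-1];b=snap('scene','scene6.png')[:,:,::-1]
z=lambda i,x,y,w,h,s:cv2.resize(i[y:y+h,x:x+w],None,fx=s,fy=s,interpolation=cv2.INTER_CUBIC)
cv2.imwrite('pics/crop6.png',np.hstack([z(a,350,170,130,130,3),z(b,310,110,130,130,3)]))
E
```

```text
[ 0.64930233 -0.20566077  0.17358859] [-3.13117854e+00 -6.08274852e-04  1.19358140e+00] 0.413642539141248
```

View pics/crop6.png

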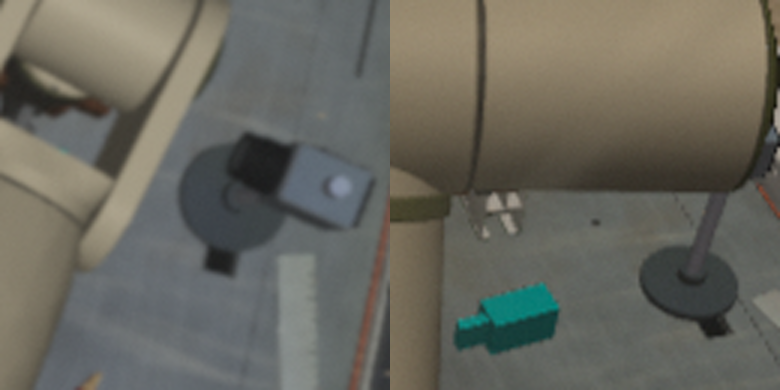

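Both views are mostly blocked by the arm, but sample wood shows in the gap at top crop (20,75) and (88,105). Last small correction, then one enlarged check.

apply_moves:
  increments:
    - {"tx": 0.001,"ty": -0.006,"tz": 0.003,"ax": 0,"ay": -0.01,"az": 0,"fingers": 0.3}
    - {"tx": 0,"ty": -0.004,"tz": 0.002,"ax": 0,"ay": 0,"az": 0,"fingers": 0.3}
    - {"tx": 0,"ty": 0,"tz": 0,"ax": 0,"ay": 0,"az": 0,"fingers": 0.3}
    - {"tx": 0,"ty": 0,"tz": 0,"ax": 0,"ay": 0,"az": 0,"fingers": 0.3}
    - {"tx": 0,"ty": 0,"tz": 0,"ax": 0,"ay": 0,"az": 0,"fingers": 0.3}
    - {"tx": 0,"ty": 0,"tz": 0,"ax": 0,"ay": 0,"az": 0,"fingers": 0.3}
    - {"tx": 0,"ty": 0,"tz": 0,"ax": 0,"ay": 0,"az": 0,"fingers": 0.3}
    - {"tx": 0,"ty": 0,"tz": 0,"ax": 0,"ay": 0,"az": 0,"fingers": 0.3}

```text
clock: 12.6
position: [0.6505, -0.2161, 0.1793]
tool_rot: [3.141, -0.005, 1.194]
ft_force: [-0.4, -0.2, -1.2]
gripper_width: 0.415
```

```bash
python3 - <<'E'
from h import *
np.set_printoptions(precision=4,suppress=True)
s=r.read_state();p=s['position'];print(p,s['tool_rot'],s['gripper_width'],s['ft_force'])
a=snap('top','top7.png')[:,:,::-1]
yaw=s['tool_rot'][2]-np.pi-.01; d=np.array([np.cos(yaw),np.sin(yaw),0])
g=p+[0,0,.019]+.001*d; tip=g+.065*d
L=np.array([.5885,-.371,.196]);x=np.array([-np.cos(1.185),-np.sin(1.185)]);e=(tip-L)[:2]
print('tip in lens x,y,z',e@x,e@[-x[1],x[0]],tip[2]-.196)
q=imaging.camera_params('top');T=np.linalg.inv(q['cam_to_world'])
for P in(tip+[0,0,.017],g+.035*d+[0,0,.023],g-.035*d+[0,0,.023],g):
    c=T[:3,:3]@P+T[:3,3];print((q['cx']+q['fx']*c[0]/-c[2]-340)*7,(q['cy']-q['fy']*c[1]/-c[2]-170)*7)
i=cv2.resize(a[170:250,340:450],None,fx=7,fy=7,interpolation=cv2.INTER_CUBIC)
cv2.imwrite('pics/crop7.png',cv2.convertScaleAbs(i,alpha=1.5,beta=10))
E
```

```text
[ 0.6505 -0.2161  0.1793] [ 3.1414 -0.0046  1.1943] 0.4149526162766661 [-0.4472 -0.1908 -1.1526]
tip in lens x,y,z -0.10084853153729363 -0.0008867413925280551 0.002330819790447497
356.4199160123156 236.9378937868003
275.56046456436616 199.0487789465221
76.49189904238574 115.54982147197197
161.98225474682886 166.3416338102314
```

View pics/crop7.png

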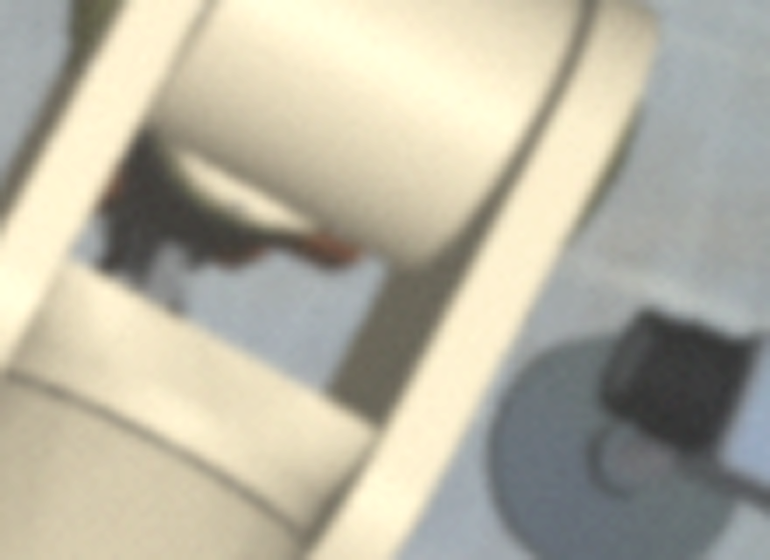

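Predicted tongue tip is crop (356,237) and the visible tip is about (360,250), within about 3 mm. The lens front at crop (620,360) lies straight ahead. Handing in.

```bash
python3 -c "
from rig import workorder; print(workorder.job_done())"
```

```text
the job is handed in; nothing more can be done
None
```

I lifted the tenon sample out of the drawer and shut the drawer by pushing its handle with the back of a finger. I handed in still holding the sample in front of the inspection camera; no verdict is reported.

**Last checks:**
- **Sample position:** from the arm's pose and my lens measurement, the tip is 101 mm in front of the lens, 1 mm off its axis sideways and 2 mm high. It is level within 0.01 rad and about 0.01 rad off the lens axis.
- **Grip:** the gripper stood at an opening of 0.415 (about 35 mm) on the 36 mm block at 50 N.
- **Drawer:** the handle moved about 158 mm by picture (155 mm expected), the front sat flush, and the end stop gave 15 N. The fork and lap were both inside just before I shut it.
- **Camera and tape measure:** I saw no sign of contact with the camera, and the arm never went near the tape measure.

**Weak points and disagreements:**
- **Tip seen in one view only:** the arm hid most of the sample at the end. The visible end of the tongue in the top picture agreed with the prediction to about 3 mm.
- **Lens distance:** the centre of the camera's foot measured about 65 mm behind the lens front, while the text gives the camera's origin as 45 mm behind it. I trusted the lens itself, seen in two views. If the text is right for the foot, the tip is about 20 mm too far from the lens, still just within the 75 to 125 mm range.
- **Handle height:** my two-view estimate was about 70 mm against the 52 mm given. I pushed low enough for the stated height, and the push worked.
- **First grip:** it was too high on the block, so I opened and gripped again about 17 mm lower before lifting.

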